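# Shut and bolt the small-parts case

### The arm

A 6-joint arm with a two-finger parallel gripper is mounted at the origin on a cart in front of the work surface, level with it; the furniture and walls round the work are solid. World frame = base frame: x ahead of the robot, y to its left, z up, the work surface at z = 0. Lengths are in m, angles in rad, forces in N, time in s.
With the tool pointing down it reaches from about 0.35 to 0.775 m from the base axis. Payload 5.5 kg.
Tool frame: the origin (TCP) lies midway between the tips of the shut fingers; the grasp point (between the pads) lies 19 mm behind it (arm.grasp_offset is the distance from the TCP to the grasp point, in m); z points along the fingers, y is the direction in which the jaws open and shut (so a half turn about z gives the same grasp; the last joint's range is limited). The gripper opens to 85 mm and grips with 20 to 120 N. Pads are 22 mm wide; open, the fingers measure 114 mm over their backs; the gripper's body (76 mm by 85 mm) begins 54 mm behind the grasp point. The pads swing forward as they close: fully open they stand 13 mm farther back than shut.
Start: joints at [-1.298, 0.313, 0.046, 1.304, 0, 1.431], TCP at [0.231, -0.527, 0.231] pointing down, gripper open.
Joint ranges: [-2.76, 2.76], [-0.86, 1.69], [-1.03, 1.26], [-2.2, 2.34], [-1.47, 1.5], [-3.14, 3.14]. Speed limits (rad/s): [2.57, 2.57, 3.14, 3.14, 3.14, 3.14].

### API

Orientations are given as [roll, pitch, yaw] about the fixed x, y, z axes, in that order (R = Rz(yaw) Ry(pitch) Rx(roll)).
In Python, from cell import sensors, optics, workorder, arm gives the robot as it stands.
- The arm moves only by the tool arm_command, never from a script. Its argument "moves" is a list of rows, each a list of 4 numbers: the shift along the tool's x, y, z in mm, then the turn about the tool's z in degrees. A call has 1 to 12 rows; each row is the pose to reach, as a shift and turn from the pose measured when the call began, along the tool's axes at that moment; what a row does not reach only later rows make up. A row lasts 1/12 s, in which the tool goes at most 41.7 mm and 7.16 degrees, less where a joint would pass 70% of its speed; a pose out of reach is approached as far as the arm can. A call with a gripper value outside its range is refused whole. "fingers" is the closure, from 0 (fully open) to 1 (shut), set as the call begins (left out, the last holds). The fingers move at their own pace and stop on an object; "newtons" is the grip in N (left out, the last holds). Time passes only in rows, so rows that repeat a pose let the fingers close. It gives the time, the measured TCP pose, the force and the opening at its end, in the units of the state.
- sensors.get_state(): the state, without advancing time (a new reading comes with each control period).
- optics.camera(name): name is "scene" or "top" or "wrist"; returns a dict with "img" (384x512x3 uint8, red, green, blue), "fx", "fy", "cx", "cy" (pixels), "R" (3x3) and "t" (3): a world point X has camera coordinates R X + t. Camera axes: x right, y down, z forward; pixel columns grow to the right and rows downward; lengths in m; the calibration is good to about 2 mm. A picture is of the moment at which its call begins. There is no depth.
- workorder.job_done(): hands the job in, once; it reports no verdict.
The state is a dict: "time_s": time; "joint_positions": joint angles; "dq": joint speeds; "joint_torque": joint torques, N m; "eef_pos": TCP position; "tcp_rot": TCP orientation; "wrist_force": force on the tool from outside, world axes, zero at the start; "wrist_torque": the same for the moment, N m; "width": finger opening in m.
Only numpy, scipy, OpenCV 4.12 (cv2) and the standard library are available. Lean on these libraries where they do the work, as an engineer would, in place of code of your own. Each camera call takes 0.05 s, during which the arm holds its last target.

### The job

Close up the small-parts case: with the fingertips push its raised lid all the way down until it is shut, then push the red tab of the bolt on its front fully home (to the case's left, +y side) so that the bolt sits in the eye on the lid. Do not slide the bolt before the lid is down. Only push: pick nothing up, and leave the screwdriver, the tape roll and the cup beside the case where they are.

Things in the scene. Friction and masses are not known exactly. Their poses are not given: they have to be found in the camera images.
- case: orange flat parts case with a clear hinged lid, small screws in its compartments, screwed down to the worktop (it does not move); 170 mm deep (x) by 240 mm wide (y), 42 mm high with the lid shut; origin at the centre of its underside; its x axis points from its front (bolt side, toward the robot) to its hinge side, y along its width, z up. The case may stand turned by up to 0.35 rad.
- lid_hinge (a point): middle of the lid's hinge line, which runs along the case's y axis: 86 mm behind the case's centre (case +x), 35 mm above the worktop
- lid_edge (a point): middle of the free front edge of the lid, on its outer (top) face, 171 mm from the hinge line; at the height 42 mm, 85 mm in front of the case's centre, when shut. The outer face is flat, 7 mm outside the hinge line; a white paper card 110 x 75 mm is stuck in its middle. The lid is 240 mm wide and about 8 mm deep at the rim; a small steel eye hangs below its front edge 26 mm to the left (+y) of the middle and two black catches (no function) 60 mm to each side.
- case_lid (a joint): lid angle in rad: 0 = shut, grows as it opens; 1.57 = upright. It starts between 0.7 and 1.4, leaning over the case. Its friction hinges hold it wherever it is left; about 1 to 3 N at the free edge move it. There is no snap: it is shut when the rim rests on the case.
- bolt_tab (a point): centre of the red tab of the barrel bolt on the case's front wall: 22 mm (case x) by 10 mm (case y) by 20 mm (z), centre 18 mm above the worktop and 115 mm in front of the case's centre; the tab stands clear in front of the case, so a fingertip can push its side; 25 mm of free space or more on its right (-y) side
- bolt (a joint): bolt travel in m along the case's +y: 0 = drawn back (tab 34 mm to the right, -y, of the case's middle), 0.030 = fully home, at its stop, the rod through the lid's eye. It starts between 0 and 0.006. About 1.5 N moves it; it stays where it is left.
- screwdriver: loose blue-handled screwdriver, 255 mm long, lying roughly along case x beside the case's left (+y) side; to be left alone; origin at the centre of its underside
- tape: loose roll of masking tape, 102 mm across, 24 mm high, to the right (-y) of the case; to be left alone; origin at the centre of its underside
- cup: loose small red cup, 82 mm across, 31 mm high, in front of the case to the left of the bolt; to be left alone; origin at the centre of its underside

How it is judged:
By the outcome, as a careful person would: the job done as asked, in the order asked, and still so for the second after the job is handed in, with the robot touching nothing.
It also fails if it takes over 42 s, if anything falls off the work surface, if the arm or the gripper's body presses on something with over 40 N, if the wrist force passes 120 N, or if a joint passes its speed limit or range.

## Working session

There is one attempt and no reset: what is moved stays moved. The work goes in short steps, Python scripts to look and compute and a tool call to move; the robot and the scene stay as the last step left them, time stands still between calls to the robot, and variables do not carry over. Pictures are saved under pics/ and viewed, and the job is handed in when it is done.

Besides the shell and the picture viewer there is one more tool, called after ">>>" in YAML: its name, and indented under it one key for each argument. arm_command: Moves the arm, as the interface text tells. Its arguments: {"type":"object","properties":{"moves":{"type":"array","items":{"type":"array","items":{"type":"number"}}},"fingers":{"type":"number"},"newtons":{"type":"number"}},"required":["moves"]}

```bash
mkdir -p pics; ls; python3 - <<'E'
from cell import sensors, optics, workorder, arm
import cv2,numpy as np
s=sensors.get_state(); print({k:np.round(v,3) for k,v in s.items()})
for n in ("scene","top"):
    c=optics.camera(n); cv2.imwrite(f"pics/{n}0.png",c["img"][:,:,::-1]); print(n,c["fx"],c["cx"],c["cy"],np.round(c["R"],4).tolist(),np.round(c["t"],4))
E
```

```text
pics
{'time_s': np.float64(0.0), 'joint_positions': array([-1.298,  0.314,  0.045,  1.304, -0.   ,  1.431]), 'dq': array([-0.001, -0.   ,  0.002,  0.001, -0.   ,  0.001]), 'joint_torque': array([ 2.0000e-03, -4.8063e+01,  2.9853e+01,  1.9000e-02, -0.0000e+00,
       -0.0000e+00]), 'eef_pos': array([ 0.231, -0.526,  0.23 ]), 'tcp_rot': array([-3.14 , -0.   ,  0.413]), 'wrist_force': array([ 0.567, -0.315,  0.41 ]), 'wrist_torque': array([-0.   , -0.009,  0.012]), 'width': np.float64(0.085)}
scene 346.54104911804967 258.7047568087733 189.75028829058408 [[-0.7374, -0.6753, -0.0153], [-0.3037, 0.3518, -0.8855], [0.6033, -0.6483, -0.4645]] [0.3883 0.2189 0.5589]
top 382.1071908891395 262.29621112701517 184.22186565140436 [[0.002, -0.9998, -0.0211], [-0.9905, 0.0009, -0.1378], [0.1378, 0.0212, -0.9902]] [0.0327 0.529  0.8757]
```

View pics/scene0.png

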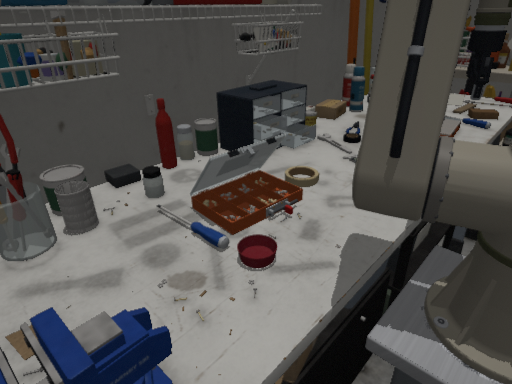

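View pics/top0.png

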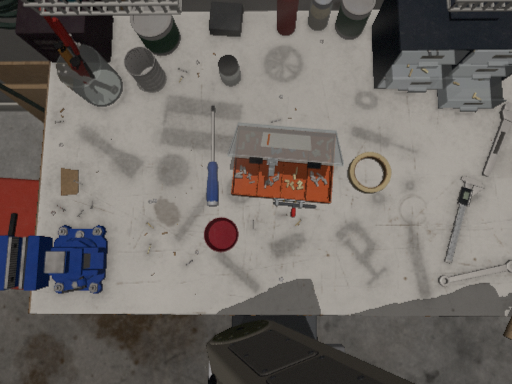

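```bash
python3 - <<'E'
import cv2
a=cv2.imread("pics/top0.png")[95:260,190:400]; cv2.imwrite("pics/top0c.png",cv2.resize(a,None,fx=3.6,fy=3.6,interpolation=cv2.INTER_CUBIC))
a=cv2.imread("pics/scene0.png")[130:270,150:330]; cv2.imwrite("pics/scene0c.png",cv2.resize(a,None,fx=4,fy=4,interpolation=cv2.INTER_CUBIC))
E
```

```text
(no output)
```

View pics/top0c.png

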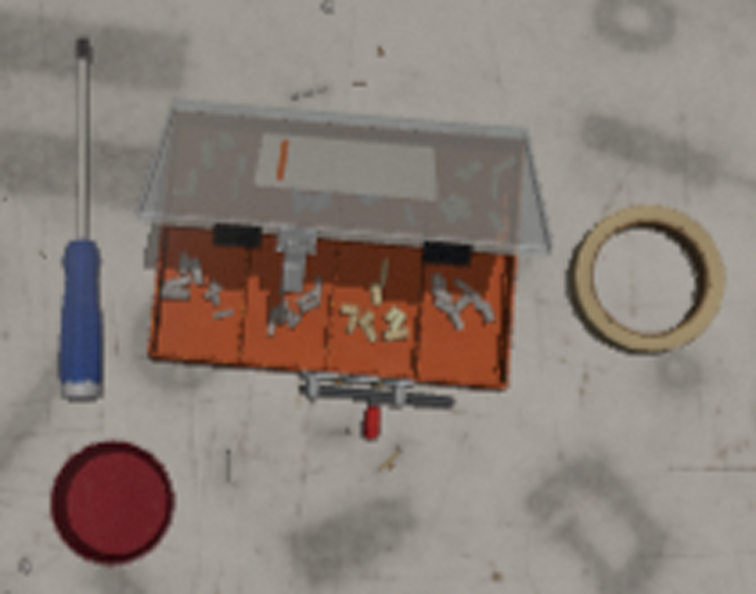

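View pics/scene0c.png

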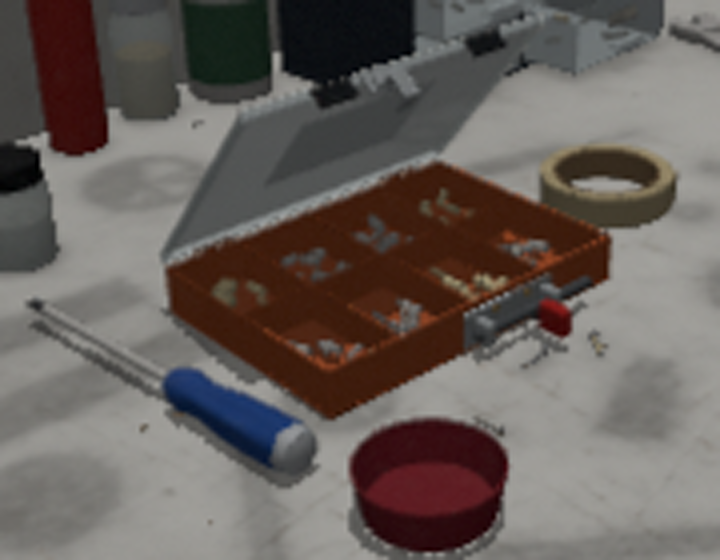

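```bash
cat > h.py <<'E'
import numpy as np,cv2
from scipy.optimize import least_squares
K={}
def proj(c,X):
    p=c["R"]@np.asarray(X)+c["t"]; return np.array([c["fx"]*p[0]/p[2]+c["cx"],c["fy"]*p[1]/p[2]+c["cy"]])
def case2w(P,X):
    x,y,a=P[:3]; c,s=np.cos(a),np.sin(a); return np.array([x+c*X[0]-s*X[1],y+s*X[0]+c*X[1],X[2]])
def lid(th,y,r=.171,o=.007):
    return [.086-r*np.cos(th)+o*np.sin(th), y, .035+r*np.sin(th)+o*np.cos(th)]
def ray(c,uv,z):
    d=c["R"].T@np.array([(uv[0]-c["cx"])/c["fx"],(uv[1]-c["cy"])/c["fy"],1]); o=-c["R"].T@c["t"]
    return o+d*(z-o[2])/d[2]
E
cat > fit.py <<'E'
from h import *
from cell import optics
T=optics.camera("top");S=optics.camera("scene")
t=lambda u,v:(T,np.array([190+u/3.6,95+v/3.6])); s=lambda u,v:(S,np.array([150+u/4,130+v/4]))
obs=[(t(150,358),lambda P:[-.085,.12,.034]),(t(507,387),lambda P:[-.085,-.12,.034]),
(t(175,101),lambda P:lid(P[3],.12,0)),(t(527,131),lambda P:lid(P[3],-.12,0)),
(t(138,215),lambda P:lid(P[3],.12)),(t(550,251),lambda P:lid(P[3],-.12)),
(s(331,374),lambda P:[-.085,.12,.034]),(s(608,238),lambda P:[-.085,-.12,.034]),(s(332,416),lambda P:[-.085,.12,0]),
(s(240,112),lambda P:lid(P[3],.12)),
(t(373,407),lambda P:[-.104,P[4],.028])]
f=lambda P:np.concatenate([proj(c,case2w(P,g(P)))-uv for (c,uv),g in obs])
r=least_squares(f,[.6,0,0,1,-.03],loss="soft_l1"); print(np.round(r.x,4)); print(np.round(f(r.x).reshape(-1,2),1).tolist())
P=r.x
print("edge",case2w(P,lid(P[3],0)),"tab",case2w(P,[-.115,P[4],.018]))
for n,uv in(("cup",t(112,502)),("tape",t(647,279)),("sd",t(82,395))): print(n,ray(*uv,.02))
E
python3 fit.py
```

```text
[ 0.5793 -0.0183 -0.0912  0.8745 -0.033 ]
[[-1.1, -0.3], [0.2, 0.7], [-0.8, -0.8], [0.0, -0.8], [-1.3, -0.1], [1.0, 0.1], [-0.2, -1.0], [1.5, -1.2], [0.3, 1.0], [0.4, -0.1], [0.0, -0.0]]
edge [ 0.56106131 -0.01667859  0.17068315] tab [ 0.46176354 -0.04076513  0.018     ]
cup [0.40996125 0.13172219 0.02      ]
tape [ 0.55982062 -0.2276649   0.02      ]
sd [0.48129771 0.15316106 0.02      ]
```

```bash
cat >> h.py <<'E'
P0=[.5793,-.0183,-.0912]
def tool(targets, yaw):
    """world targets -> rows from the present pose"""
    from cell import sensors
    from scipy.spatial.transform import Rotation as Ro
    s=sensors.get_state(); R=Ro.from_euler('xyz',s["tcp_rot"]).as_matrix()
    dy=(s["tcp_rot"][2]-yaw); 
    for w in targets: print(np.round(R.T@(np.array(w)-s["eef_pos"])*1000,0), "turn",round(np.degrees(dy),1))
E
python3 - <<'E'
from h import *
tool([case2w(P0,[.003,0,.23]),case2w(P0,[.003,0,.185])],P0[2])
E
```

```text
[ 526. -324.    1.] turn 28.9
[ 526. -324.   46.] turn 28.9
```

>>> arm_command:
  moves:
    - [30,-18,0,3]
    - [60,-37,0,6]
    - [95,-58,0,10]
    - [130,-80,0,14]
    - [165,-101,0,18]
    - [200,-123,0,22]
    - [235,-145,0,26]
    - [270,-166,0,29]
    - [305,-188,0,29]
    - [340,-209,0,29]
    - [375,-231,0,29]
    - [410,-252,0,29]
  fingers: 1
  newtons: 40

```text
time_s: 1.2
eef_pos: [0.5057, -0.1291, 0.2311]
tcp_rot: [-3.141, 0.0, -0.093]
wrist_force: [-0.1, -1.3, 0.2]
width: -0.0001
```

```bash
python3 - <<'E'
from h import *
tool([case2w(P0,[.003,0,.23]),case2w(P0,[.003,0,.185])],P0[2])
E
```

```text
[  66. -117.    1.] turn -0.1
[  66. -117.   46.] turn -0.1
```

>>> arm_command:
  moves:
    - [15,-25,0,0]
    - [30,-55,0,0]
    - [48,-85,0,0]
    - [66,-117,0,0]
    - [66,-117,15,0]
    - [66,-117,30,0]
    - [66,-117,45,0]
    - [66,-117,45,0]

```text
time_s: 1.87
eef_pos: [0.5804, -0.0178, 0.1828]
tcp_rot: [-3.14, 0.006, -0.092]
wrist_force: [-1.8, 1.0, 0.6]
width: 0.0001
```

```bash
python3 - <<'E'
from h import *
from cell import optics
for n in("top","scene"):
    a=optics.camera(n)["img"][:,:,::-1]; a=a[95:260,190:400] if n=="top" else a[110:270,150:350]
    cv2.imwrite(f"pics/{n}1.png",cv2.resize(a,None,fx=3.6,fy=3.6,interpolation=cv2.INTER_CUBIC))
tg=[]
for th in np.arange(.85,-.01,-.0773):
    x,y,z=lid(th,0,.155); tg.append(case2w(P0,[x+.011,0,z])); 
tool(tg,P0[2])
E
```

```text
[-2.  0. 30.] turn -0.1
[-11.   0.  38.] turn -0.1
[-20.   0.  46.] turn -0.1
[-28.   0.  55.] turn -0.1
[-35.   0.  65.] turn -0.1
[-41.   0.  75.] turn -0.1
[-46.   0.  86.] turn -0.1
[-51.   0.  97.] turn -0.1
[-54.   0. 109.] turn -0.1
[-57.   0. 120.] turn -0.1
[-59.   0. 132.] turn -0.1
[-60.   0. 144.] turn -0.1
```

View pics/scene1.png

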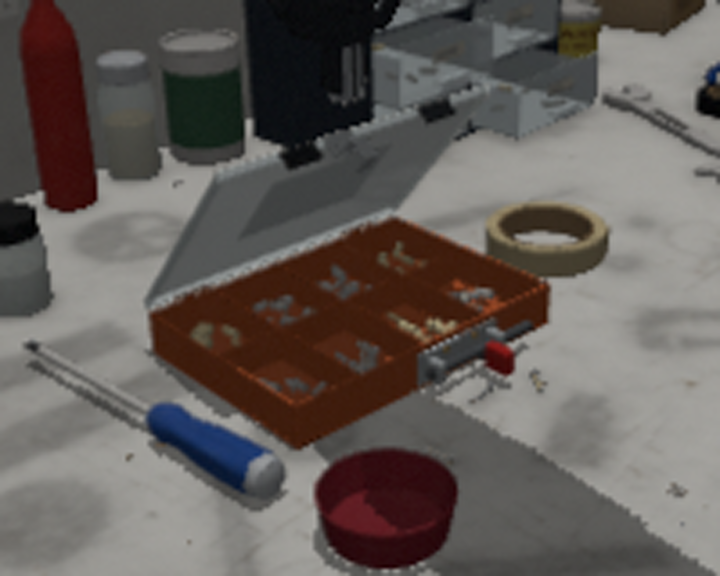

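View pics/top1.png

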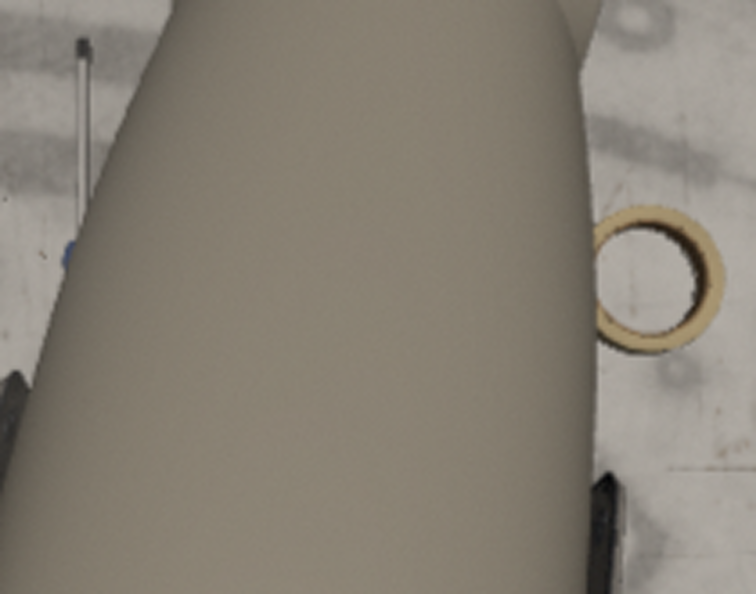

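Scene view: the lid is still where it was (edge from crop (218,170) to (475,90)), with the shut fingers just behind and above its middle at (345,80). The top view is hidden by the arm. I'll push along the arc now.

>>> arm_command:
  moves:
    - [0,0,12,0]
    - [-1,0,22,0]
    - [-2,0,30,0]
    - [-6,0,34,0]
    - [-11,0,38,0]
    - [-15,0,42,0]
    - [-20,0,46,0]
    - [-28,0,55,0]
    - [-35,0,65,0]
    - [-41,0,75,0]
    - [-41,0,75,0]

```text
time_s: 2.88
eef_pos: [0.5379, -0.0142, 0.1092]
tcp_rot: [-3.14, 0.006, -0.093]
wrist_force: [-0.9, 0.7, -0.5]
width: 0.0001
```

```bash
python3 - <<'E'
from h import *
from cell import optics
for n in("scene",):
    a=optics.camera(n)["img"][:,:,::-1]; a=a[95:260,190:400] if n=="top" else a[110:270,150:350]
    cv2.imwrite(f"pics/{n}2.png",cv2.resize(a,None,fx=3.6,fy=3.6,interpolation=cv2.INTER_CUBIC))
tg=[]
for th in [.39,.31,.23,.155,.08,0]:
    x,y,z=lid(th,0,.155); tg.append(case2w(P0,[x+.011,0,z])); 
tool(tg,P0[2])
E
```

```text
[-3.  0. 10.] turn -0.1
[-8.  0. 21.] turn -0.1
[-12.   0.  33.] turn -0.1
[-14.   0.  44.] turn -0.1
[-16.   0.  56.] turn -0.1
[-17.   0.  68.] turn -0.1
```

View pics/scene2.png

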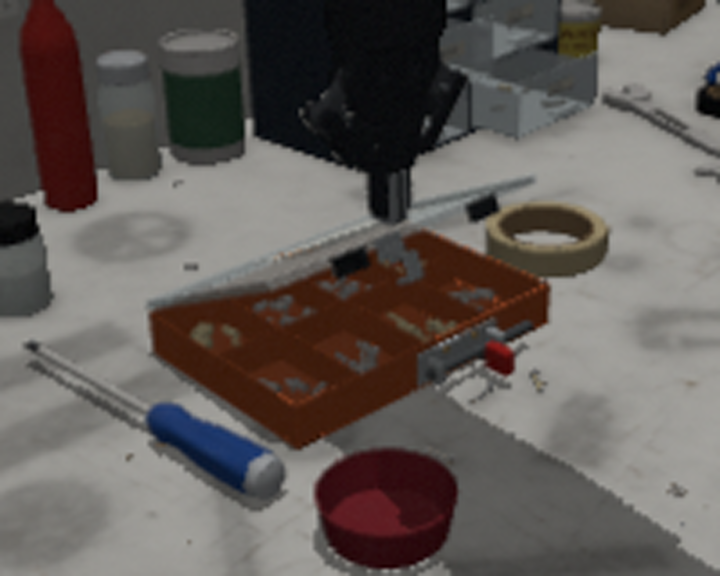

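The lid is about halfway down, with the fingertip on its outer face near the free edge at crop (390,218). I'll keep following it down.

>>> arm_command:
  moves:
    - [-3,0,10,0]
    - [-6,0,16,0]
    - [-8,0,21,0]
    - [-10,0,27,0]
    - [-12,0,33,0]
    - [-13,0,39,0]
    - [-14,0,44,0]
    - [-15,0,50,0]
    - [-16,0,56,0]
    - [-17,0,62,0]
    - [-17,0,66,0]
    - [-17,0,67,0]

```text
time_s: 3.93
eef_pos: [0.5211, -0.0125, 0.0423]
tcp_rot: [-3.14, 0.006, -0.093]
wrist_force: [-0.4, 0.1, 1.6]
width: -0.0
```

>>> arm_command:
  moves:
    - [0,0,1,0]
    - [0,0,2,0]
    - [0,0,3,0]
    - [0,0,3,0]

```text
time_s: 4.27
eef_pos: [0.5212, -0.0125, 0.0417]
tcp_rot: [-3.14, 0.005, -0.093]
wrist_force: [-6.7, 1.0, 20.4]
width: 0.0001
```

>>> arm_command:
  moves:
    - [0,0,-20,0]
    - [0,0,-50,0]
    - [0,0,-85,0]
    - [-10,30,-110,0]
    - [-30,65,-110,0]
    - [-50,100,-110,0]
    - [-60,135,-110,0]
    - [-60,170,-110,0]
    - [-60,190,-110,0]
    - [-60,190,-110,0]

```text
time_s: 5.1
eef_pos: [0.4443, -0.2001, 0.1521]
tcp_rot: [3.141, 0.004, -0.098]
wrist_force: [1.8, -0.5, 0.4]
width: -0.0001
```

```bash
python3 - <<'E'
from h import *
from cell import optics
for n in("top","scene",):
    a=optics.camera(n)["img"][:,:,::-1]; a=a[95:260,190:400] if n=="top" else a[130:270,150:330]
    k=3.6 if n=="top" else 4
    cv2.imwrite(f"pics/{n}3.png",cv2.resize(a,None,fx=k,fy=k,interpolation=cv2.INTER_CUBIC))
    c=optics.camera(n)
    for X in(lid(0,.12),lid(0,-.12)):
        uv=proj(c,case2w(P0,X)); o=(190,95) if n=="top" else (150,130); print(n,(uv-o)*k)
tool([case2w(P0,[-.120,-.078,.09]),case2w(P0,[-.12,-.078,.012]),case2w(P0,[-.12,-.024,.012])],P0[2])
E
```

```text
top [144.6728406 355.3982564]
top [509.58736545 388.52791115]
scene [329.57573842 358.16157673]
scene [614.63525657 222.47019721]
[  -1. -110.   62.] turn -0.1
[  -1. -110.  140.] turn -0.1
[  -1. -164.  140.] turn -0.1
```

View pics/scene3.png

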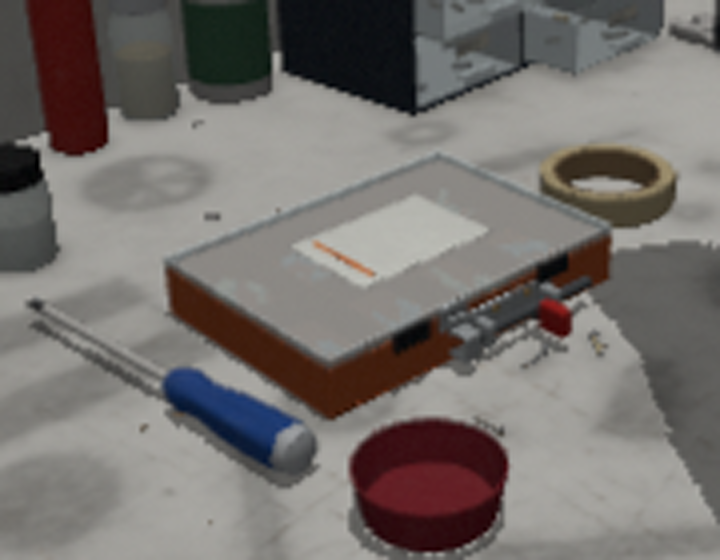

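View pics/top3.png

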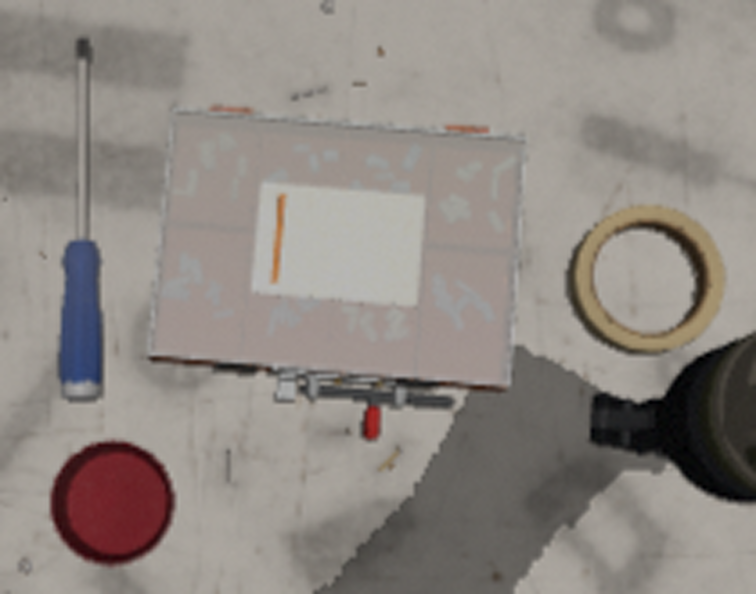

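The lid is shut: its outline matches the prediction for angle 0 within 1–4 px. The red tab is undisturbed at top crop (372,422). Next I'll lower the fingers to the right of the tab.

>>> arm_command:
  moves:
    - [0,-30,15,0]
    - [-1,-60,30,0]
    - [-1,-90,45,0]
    - [-1,-108,62,0]
    - [-1,-108,85,0]
    - [-1,-108,110,0]
    - [-1,-108,130,0]
    - [-1,-108,138,0]
    - [-1,-108,138,0]

```text
time_s: 6.05
eef_pos: [0.4506, -0.0855, 0.0122]
tcp_rot: [-3.138, 0.01, -0.09]
wrist_force: [0.0, -0.0, 0.1]
width: -0.0002
```

```bash
python3 - <<'E'
from h import *
from cell import optics
c=optics.camera("top"); print(ray(c,[190+372/3.6,95+422/3.6],.028), case2w(P0,[-.115,-.033,.028]))
a=optics.camera("scene")["img"][:,:,::-1][150:250,220:345]
cv2.imwrite(f"pics/scene4.png",cv2.resize(a,None,fx=6,fy=6,interpolation=cv2.INTER_CUBIC))
tool([case2w(P0,[-.12,-.053,.012]),case2w(P0,[-.12,-.024,.012])],P0[2])
E
```

```text
[ 0.46274213 -0.04100984  0.028     ] [ 0.46177249 -0.04068939  0.028     ]
[ -0. -27.   2.] turn -0.0
[ -0. -56.   2.] turn -0.0
```

View pics/scene4.png

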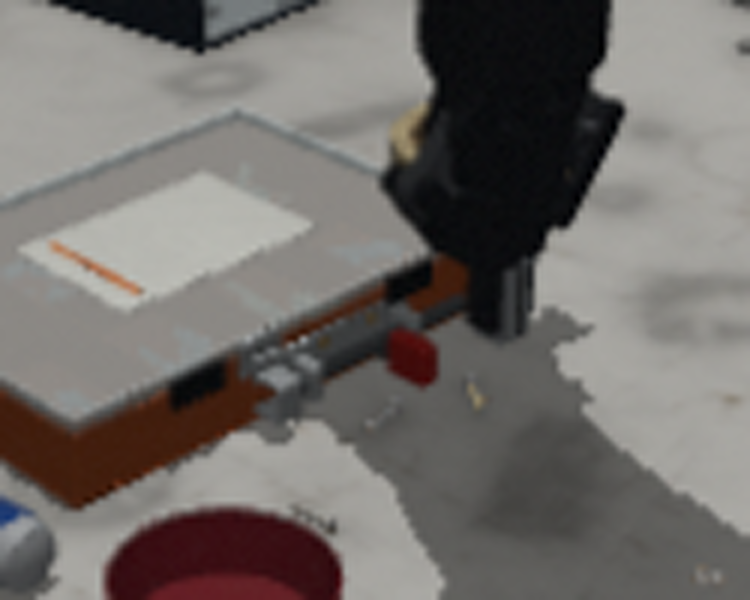

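The fingertip at (505,310) stands clear to the right of the tab at (412,355). I'll push toward +y.

>>> arm_command:
  moves:
    - [0,-8,1,0]
    - [0,-16,1,0]
    - [0,-22,1,0]
    - [0,-27,1,0]
    - [0,-31,1,0]
    - [0,-35,1,0]
    - [0,-39,1,0]
    - [0,-43,1,0]
    - [0,-47,1,0]
    - [0,-50,1,0]
    - [0,-52,1,0]
    - [0,-52,1,0]

```text
time_s: 7.15
eef_pos: [0.4573, -0.0346, 0.0134]
tcp_rot: [-3.139, 0.006, -0.091]
wrist_force: [0.6, 0.6, 0.3]
width: 0.0002
```

```bash
python3 - <<'E'
from h import *
from cell import optics
a=optics.camera("scene")["img"][:,:,::-1][150:250,220:345]
cv2.imwrite(f"pics/scene5.png",cv2.resize(a,None,fx=6,fy=6,interpolation=cv2.INTER_CUBIC))
c=optics.camera("scene")
for y in (-.034,-.004): print((proj(c,case2w(P0,[-.126,y,.018]))-[220,150])*6)
E
```

```text
[435.81250801 365.37363273]
[384.64077665 392.29425289]
```

View pics/scene5.png

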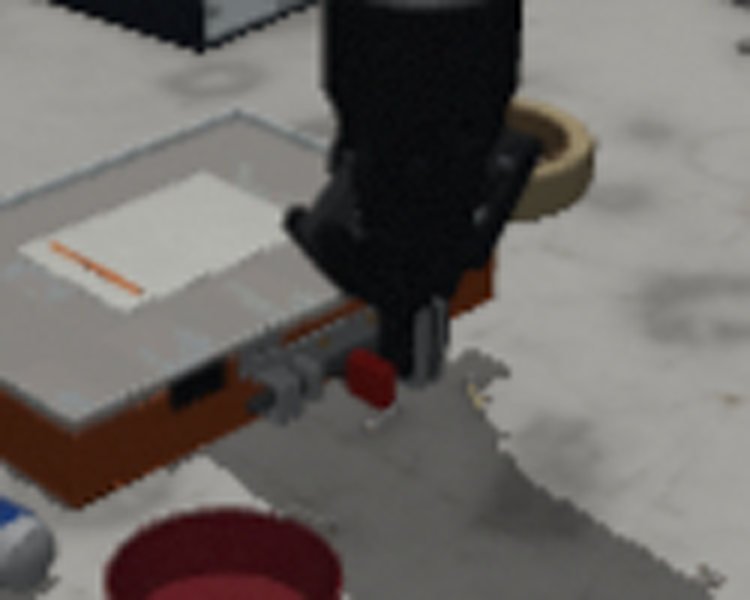

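The tab is near home and the rod end shows through the eye at (260,403). No stop force yet, so I'll press on in small steps.

>>> arm_command:
  moves:
    - [0,-1,0,0]
    - [0,-2,0,0]
    - [0,-3,0,0]
    - [0,-3,0,0]

```text
time_s: 7.58
eef_pos: [0.457, -0.0316, 0.0131]
tcp_rot: [-3.139, 0.007, -0.091]
wrist_force: [0.3, -0.9, 0.6]
width: -0.0005
```

>>> arm_command:
  moves:
    - [0,-1,0,0]
    - [0,-2,0,0]
    - [0,-3,0,0]
    - [0,-3,0,0]

```text
time_s: 7.92
eef_pos: [0.4572, -0.0296, 0.0132]
tcp_rot: [-3.142, 0.007, -0.092]
wrist_force: [-1.2, -6.1, -1.3]
width: -0.0
```

>>> arm_command:
  moves:
    - [0,-1,0,0]
    - [0,-2,0,0]
    - [0,-3,0,0]
    - [0,-3,0,0]

```text
time_s: 8.25
eef_pos: [0.4573, -0.0293, 0.0133]
tcp_rot: [3.135, 0.008, -0.093]
wrist_force: [-2.2, -12.6, -0.8]
width: -0.0001
```

The bolt is at its stop: 12.6 N with almost no motion. I'll back off, lift clear and check.

>>> arm_command:
  moves:
    - [0,10,0,0]
    - [0,22,0,0]
    - [0,32,0,0]
    - [-5,32,-30,0]
    - [-10,32,-60,0]
    - [-10,60,-95,0]
    - [-10,95,-125,0]
    - [-10,130,-140,0]
    - [-10,165,-140,0]
    - [-10,195,-140,0]
    - [-10,195,-140,0]

```text
time_s: 9.17
eef_pos: [0.4307, -0.2272, 0.1555]
tcp_rot: [3.132, 0.005, -0.099]
wrist_force: [0.3, -0.2, -0.3]
width: -0.0002
```

```bash
python3 - <<'E'
from h import *
from cell import optics,sensors
for n in("top","scene",):
    c=optics.camera(n); a=c["img"][:,:,::-1]; a=a[95:260,190:400] if n=="top" else a[130:270,150:330]
    k=3.6 if n=="top" else 4
    cv2.imwrite(f"pics/{n}6.png",cv2.resize(a,None,fx=k,fy=k,interpolation=cv2.INTER_CUBIC))
    o=(190,95) if n=="top" else (150,130)
    print(n,"home tab exp",(proj(c,case2w(P0,[-.115,-.004,.028]))-o)*k)
print(sensors.get_state()["wrist_force"])
E
```

```text
top home tab exp [327.85512449 419.4492621 ]
scene home tab exp [523.54790394 320.36902422]
[ 0.00627095 -0.49945146 -0.36959619]
```

View pics/scene6.png

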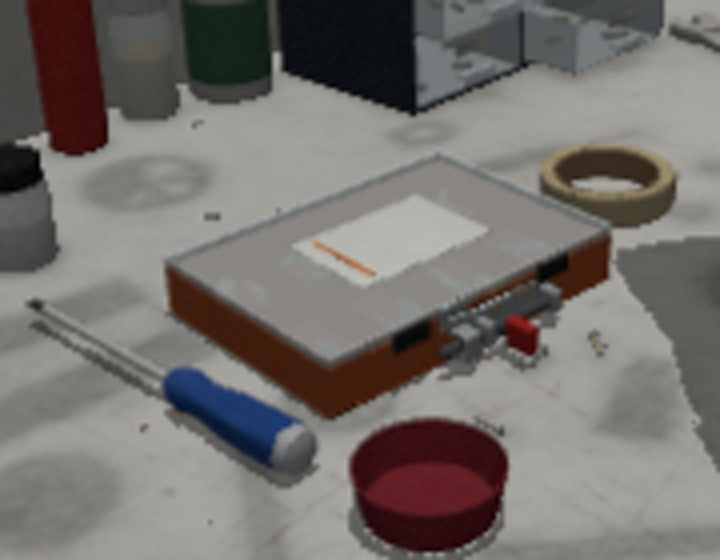

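View pics/top6.png

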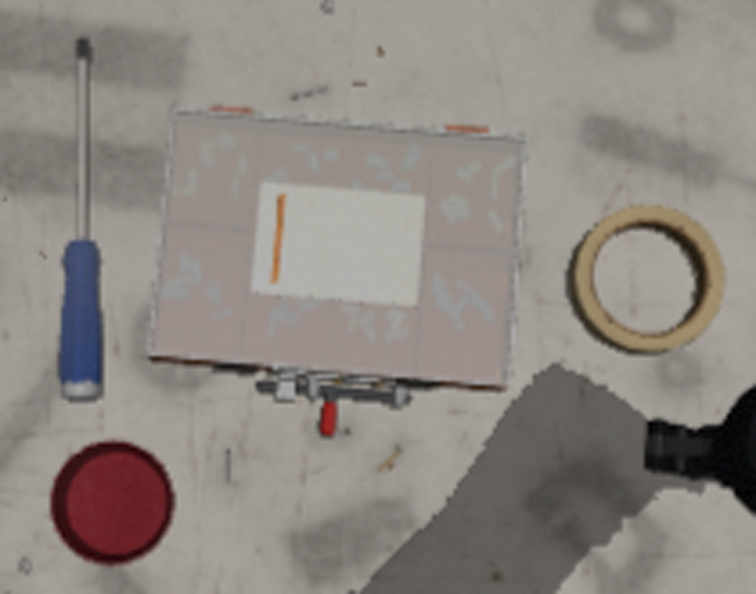

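The top view shows the tab at (328,420), and (328,419) was expected for fully home. The rod passes through the eye, the lid is shut, and the other objects have not moved.

```bash
python3 -c "
from cell import workorder; print(workorder.job_done())"
```

```text
the job is handed in; nothing more can be done
None
```

The case is closed and bolted, and the job was handed in at about 9.3 s of the 42 s allowed. I only pushed with the shut fingertips: first the lid down, then the bolt's red tab home to its stop.

- **Lid:** It stopped with the fingertips 41.7 mm above the worktop (42 mm expected) under about 20 N. In the pictures its outline matches the shut position to within a few pixels of the enlarged crops.
- **Bolt:** It stopped with 12.6 N on it and only 0.3 mm of further movement. In the top picture the tab is at (328,420), against (328,419) expected for fully home, and the rod passes through the eye.
- **Other objects:** The screwdriver, tape roll and cup are in the same places as in the first pictures. The robot stands clear, and the wrist force is close to zero.

None of the checks failed or disagreed.

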